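# Home and index a worm-geared table, then release a module cover

### The job

The control module bolted on the rotary table has to be brought round to the front and its cover released. First wind the handwheel anticlockwise (seen from above) until you feel it come up against its stop, then count exactly two full turns clockwise from the stop, so that the white mark on the table faces the pointer post at the front; after that turn the cover's latch knob a quarter turn clockwise, all the way. Let go of everything, and do not shift the torch, the spare module or the jar of screws.

Things in the scene. Friction and masses are not known exactly. Their poses are not given: they have to be found in the camera images.
- indexer: Fixed worm indexer: dark steel bed 240 (x) x 460 (y) x 20 mm, bolted down. Origin: centre of its underside, on the bench; x to its back, y to its left seen from the robot, z up. A grey drum with the rotary table stands on its left half (axis at y = +115 mm), a gearbox with the handwheel on its right half (axis at y = -115 mm).
- pointer (a point): Top of the steel pointer post, 35 x 14 mm, 86 mm above the bench, fixed at the front of the rotary table, 112 mm in front (-x of the indexer) of the table's axis.
- lens (a point): Centre of the underside of the fixed inspection head's lens, 233 mm above the bench, over the rotary table's left edge. Lens and black arm reach from 25 mm inwards (towards the table's axis) to 75 mm outwards of this point, 35 mm to either side, up to 305 mm; an aluminium column carries the arm, 62 mm outwards.
- handwheel: The handwheel: aluminium rim 130 mm over all, its top 117 mm above the bench, turning about the vertical through its origin. Needs 0.15 to 0.2 N m (some 3 N at the crank), stays where it is left. One full turn turns the table by 72 degrees the other way round (wheel clockwise from above: table anticlockwise). Its x axis points from the hub to the crank.
- wheel_hub (a point): Centre of the handwheel's hub, on its top face, 122 mm above the bench, on the wheel's axis. Anticlockwise from above the wheel ends at a hard stop inside the gearbox, unseen; how far away that is at the start is unknown (always less than one turn). Clockwise it can make three turns from the stop.
- crank_grip (a point): Point on the axis of the upright crank handle on the wheel's rim, 58 mm from the wheel's axis, 150 mm above the bench: a black plastic sleeve 24 mm in diameter, 120 to 190 mm above the bench, that spins freely on its own vertical axis; to be gripped from above. It goes round with the wheel; its own orientation means nothing.
- table_centre (a point): Centre of the rotary table's top face (steel disc 208 mm in diameter, top 89 mm above the bench), on its vertical axis. Its x axis points from the centre to the white index mark. An aluminium module 156 x 90 mm with a black cover is bolted centrally on it, long side along x.
- index_mark (a point): Middle of the white index mark, a line 20 mm long on the table's top face, 93 mm from the table's axis, beside the end of the module that carries the latch knob. In the index position, two turns from the stop, it lies on the line from the table's centre to the pointer post (the indexer's -x direction).
- latch_grip (a point): Middle of the latch knob's grip: a black upright bar 56 mm long (point y), 14 mm thick (point x), 30 mm high, 157 to 187 mm above the bench (this point 174), turning about the vertical through this point. It stands 58 mm from the table's axis, towards the index mark, on an 18 mm stem. The module's cover beside it is 137 mm above the bench, 147 when released.
- latch (a joint): Angle of the latch knob on the module, rad: near 0 locked, 1.57 (a stop) fully released; it grows clockwise seen from above. It needs about 0.08 N m, stays where it is left, and its cam lifts the edge of the cover by up to 9 mm.
- flashlight: Black torch 120 mm tall, 42 mm in diameter at its head, standing on its tail; origin at the centre of its foot. To be left alone.
- spare_module: Spare die-cast module with a green board, 80 x 150 x 38 mm, lying flat; origin at the centre of its underside. To be left alone.
- screw_jar: Clear jar of 56 mm diameter, 60 mm tall, with a black cap; origin at the centre of its foot. To be left alone.

How it is judged:
On the way, in this order (a step that is already met when the one before it is completed fails the run):
1. the handwheel is wound back to its stop (within 0.2 rad of wheel) (y of index_mark in the frame of indexer below 0.1727 m and x of index_mark in the frame of indexer above 0.05 m), for 0.2 s.
2. the table is indexed two turns on from the stop, its mark at the pointer (within 4 degrees) (y of index_mark in the frame of indexer between 0.1085 and 0.1215 m and x of index_mark in the frame of indexer below -0.08 m), for 0.2 s.
3. the latch knob is turned to its released stop (value of joint latch above 1.4 rad), for 0.2 s.
At the end, for the whole second after the job is handed in: The index mark stands at the front within 6.5 mm (4 degrees) of the line to the pointer post, the latch knob is past 1.4 rad; none of torch, spare module, jar has been shifted by more than 30 mm (all of step 2 and value of joint latch above 1.4 rad); the robot touches nothing.
It fails at once if a bystander (torch, spare module, jar) is shifted by more than 30 mm (distance of any of flashlight, spare_module, screw_jar from where it was at the start of the episode above 0.03 m).
It also fails if it takes over 67 s, if anything falls off the work surface, if the arm or the gripper's body presses on something with over 40 N, if the wrist force passes 120 N, or if a joint passes its speed limit or range.

### The arm

A 6-joint arm with a two-finger parallel gripper is mounted at the origin on the work surface. World frame = base frame: x ahead of the robot, y to its left, z up, the work surface at z = 0. Lengths are in m, angles in rad, forces in N, time in s.
With the tool pointing down it reaches from about 0.35 to 0.975 m from the base axis. Payload 4.9 kg.
Tool frame: the origin (TCP) lies at the very end of the fingers, on their centre line; the grasp point (between the pads) lies ctrl.grip_point_offset behind it (ctrl.grip_point_offset is the distance from the TCP to the grasp point, in m); z points along the fingers, y is the line along which they close (so a half turn about z gives the same grasp; the last joint's range is limited). The gripper opens to 85 mm and grips with 20 to 120 N. Pads are 22 mm wide; open, the fingers measure 114 mm over their backs; the gripper's body (76 mm by 85 mm) begins 54 mm behind the grasp point. The pads swing forward as they close: fully open they stand 13 mm farther back than shut.
Start: joints at [-1.332, 0.053, 1.613, -0, 1.476, -0.119], TCP at [0.219, -0.585, 0.205] pointing down, gripper open.
Joint ranges: [-3.01, 3.01], [-1.01, 2.22], [0.06, 2.58], [-1.02, 4.17], [0.09, 2.62], [-3.14, 3.14]. Speed limits (rad/s): [2.57, 2.57, 3.14, 3.14, 3.14, 3.14].

### API

Orientations are given as a rotation vector (axis times angle).
In Python, from station import ctrl gives the robot as it stands. The module is installed in compiled form; this text tells all that it offers.
- The arm moves only by the tool drive_tool, never from a script. Its argument "steps" is a list of rows, each an object with "translation": the shift along the tool's x, y, z normalised to -1 to 1, where 1 is 4 cm, a list of three; "angular": the turn, a rotation vector about the tool's x, y, z normalised to -1 to 1, where 1 is 8 degrees, a list of three; "gripper": the opening, from 0 (shut) to 1 (fully open). In form: [{"translation": [dx, dy, dz], "angular": [wx, wy, wz], "gripper": gripper}, ...]. A call has 1 to 8 rows; each row shifts and turns the commanded pose from where the row before left it, along the tool's axes as they then stand; what a row does not reach is not made up. A row lasts 1/8 s, in which the tool goes at most 62.5 mm and 10.7 degrees, less where a joint would pass 70% of its speed; a pose out of reach is approached as far as the arm can. A call with a number of a shift or a turn outside -1 to 1 is refused whole. A call with a gripper value outside its range is refused whole. The fingers move at their own pace and stop on an object; "force" is the grip in N (left out, the last holds). Time passes only in rows, so rows that do not move let the fingers close. It gives the time, the measured TCP pose, the force, the opening and the grip force at its end, in the units of the state.
- ctrl.get_obs(): the state, without advancing time (a new reading comes with each control period).
- ctrl.get_image(name): name is "scene" or "top" or "wrist"; returns a dict with "color" (384x512x3 uint8, red, green, blue), "depth" (384x512 float32, m along the optical axis (not along the pixel's ray), 0 where there is no reading), "fx", "fy", "cx", "cy" (pixels), "k1" (the pictures are not rectified: a ray, as slopes to the right and down, at radius r is drawn at 1 + k1 r^2 times it, then the intrinsics apply), "R" (3x3) and "t" (3): a world point X has camera coordinates R X + t. Camera axes: x right, y down, z forward; pixel columns grow to the right and rows downward; lengths in m; the calibration is good to about 2 mm. A picture is of the moment at which its call begins.
- ctrl.finish_job(): hands the job in; it is judged then, once.
The state is a dict: "t": time; "q": joint angles; "dq": joint speeds; "effort": joint torques, N m; "tool_pos": TCP position; "tool_rot": TCP orientation; "contact_force": force on the tool from outside, world axes, zero at the start; "wrist_torque": the same for the moment, N m; "opening": finger opening in m; "grip_force": force on a finger pad.
Only numpy, scipy, OpenCV 4.12 (cv2) and the standard library are available. Lean on these libraries where they do the work, as an engineer would, in place of code of your own. Each camera call takes 0.05 s, during which the arm holds its last target. There are 200 camera calls.

## Working session

There is one attempt and no reset: what is moved stays moved. The work goes in short steps, Python scripts to look and compute and a tool call to move; the robot and the scene stay as the last step left them, time stands still between calls to the robot, and variables do not carry over. Pictures are saved under pics/ and viewed, at most 10 in all, crops included, and the job is handed in when it is done.

Besides the shell and the picture viewer there is one more tool, called as name([rows], argument=value, ...), one row to a line, values as JSON. drive_tool: Moves the arm, as the interface text tells. Its arguments: {"type":"object","properties":{"steps":{"type":"array"},"force":{"type":"number"}},"required":["steps"]}

```bash
mkdir -p pics; cat > h.py <<'E'
import numpy as np, cv2
from scipy.spatial.transform import Rotation as Ro
from station import ctrl
def ray(im,u,v):
    a=cv2.undistortPoints(np.array([[[u,v]]],float),np.array([[im['fx'],0,im['cx']],[0,im['fy'],im['cy']],[0,0,1]]),np.array([im['k1'],0,0,0,0.]))[0,0]
    return im['R'].T@np.array([a[0],a[1],1]), -im['R'].T@im['t']
def atz(im,u,v,z):
    d,o=ray(im,u,v); return o+d*(z-o[2])/d[2]
def atd(im,u,v):
    d,o=ray(im,u,v); return o+d*im['depth'][int(v),int(u)]
def proj(im,X):
    c=im['R']@np.array(X)+im['t']; x,y=c[:2]/c[2]; f=1+im['k1']*(x*x+y*y)
    return im['fx']*x*f+im['cx'],im['fy']*y*f+im['cy']
def save(im,n,crop=None,s=1):
    c=im['color'][:,:,::-1]
    if crop: c=c[crop[1]:crop[3],crop[0]:crop[2]]
    cv2.imwrite('pics/'+n,cv2.resize(c,None,fx=s,fy=s,interpolation=cv2.INTER_CUBIC))
E
python3 - <<'E'
from h import *
import pickle
a=ctrl.get_image('top');b=ctrl.get_image('scene')
pickle.dump((a,b),open('i0.pkl','wb'))
save(a,'top0.png',None,1.5);save(b,'sc0.png',None,1.5)
o=ctrl.get_obs();print(o,ctrl.grip_point_offset)
for i in(a,b):print(-i['R'].T@i['t'],i['R'])
E
```

```text
{'t': 0.1, 'q': array([-1.33200447e+00,  5.33141774e-02,  1.61414557e+00, -3.71662665e-06,
        1.47601709e+00, -1.18967271e-01]), 'dq': array([ 0.00120404, -0.00190138, -0.00408635,  0.00057459,  0.00102001,
        0.00203477]), 'effort': array([ 1.30664233e-03, -3.94903672e+01, -3.71363461e+01, -4.93066511e-05,
        3.93007620e-03, -1.25719663e-05]), 'tool_pos': array([ 0.21873261, -0.58482096,  0.20397819]), 'tool_rot': array([-3.08961367e+00, -5.58640500e-01,  1.82906081e-04]), 'contact_force': array([ 0.12428808,  0.74267712, -0.31660476]), 'wrist_torque': array([-0.03765748, -0.02524165, -0.00356982]), 'grip_force': 0.0, 'opening': 0.08512605871972058} 0.0187
[ 0.31091786 -0.07666261  1.51679755] [[-7.95231884e-04 -9.99932589e-01  1.15838560e-02]
 [-9.83053821e-01 -1.34179751e-03 -1.83312258e-01]
 [ 1.83315444e-01 -1.15333296e-02 -9.82986485e-01]]
[1.23611433 0.43331972 0.99673843] [[-0.63471958  0.77257207  0.01623079]
 [ 0.54410553  0.46173642 -0.70053454]
 [-0.54870777 -0.43581173 -0.71343389]]
```

View pics/top0.png

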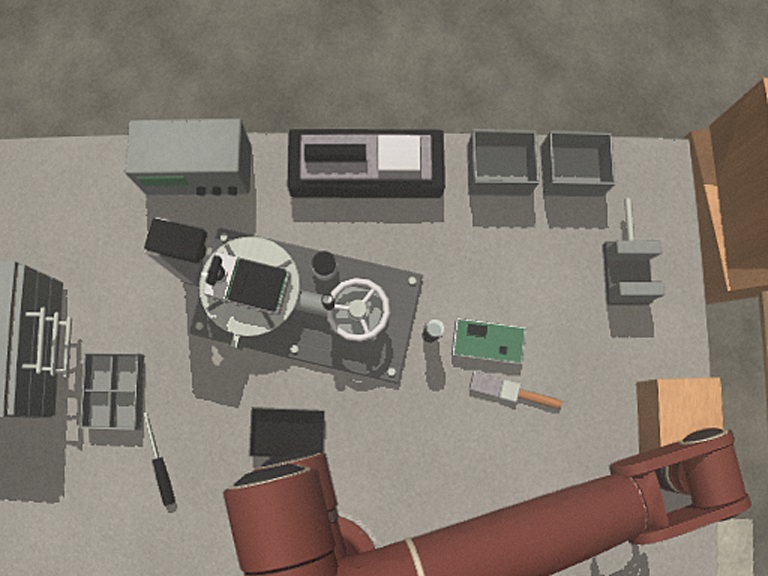

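View pics/sc0.png

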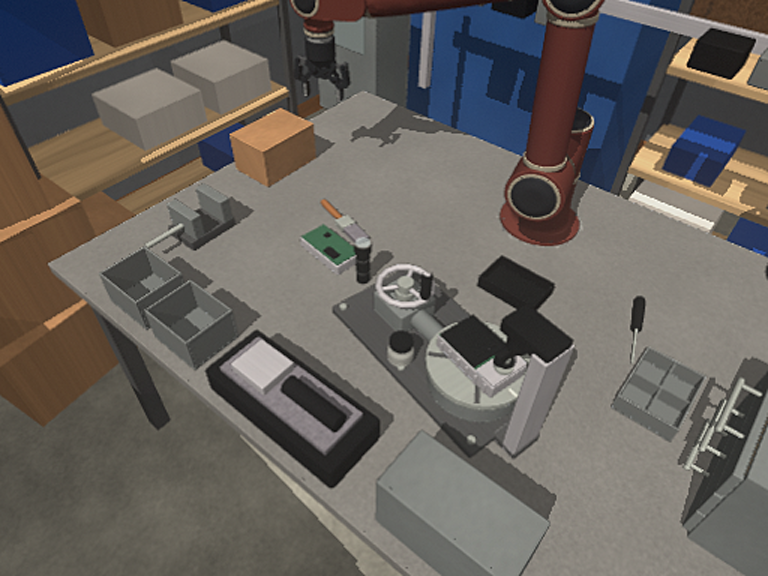

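The top view shows the wheel hub near (358,309), crank top near (328,302), table centre near (250,287), knob near (215,270), torch (434,330), jar (323,265) (×1.5 px). I'll enlarge it to get exact positions.

```bash
python3 - <<'E'
from h import *
import pickle
a,b=pickle.load(open('i0.pkl','rb'))
save(a,'top1.png',(120,145,300,260),4.4)
E
```

```text
(no output)
```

View pics/top1.png

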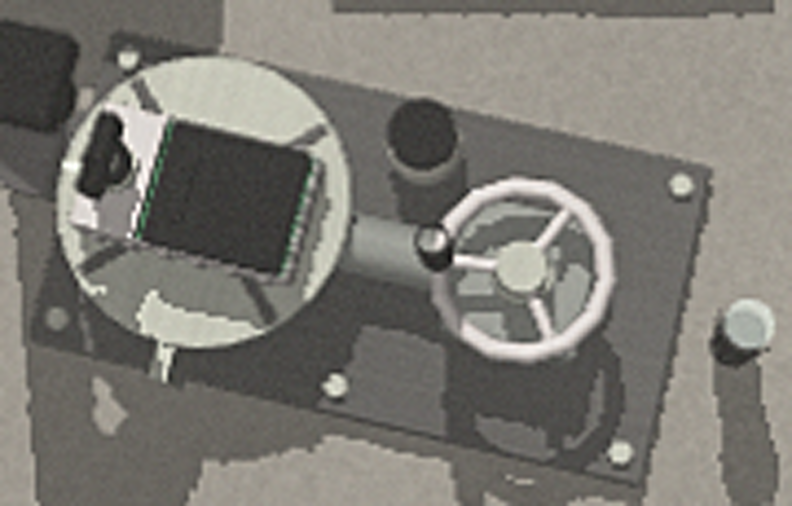

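```bash
python3 - <<'E'
from h import *
import pickle
a,b=pickle.load(open('i0.pkl','rb'))
P={}
for n,u,v,z in [('hub',523,267,.122),('crank',436,238,.19),('tab',205,202,.089),('knob',107,155,.187),('mark',72,167,.089),('post',166,348,.086),('cRT',713,168,.02),('cRB',640,487,.02),('torch',747,325,.12),('jar',423,130,.06),('head',30,75,.305),('boltBL',57,319,.02)]:
    P[n]=atz(a,120+u/4.4-.5+.5/4.4,145+v/4.4-.5+.5/4.4,z); print(n,P[n].round(4))
d=P['hub']-P['tab'];print('axis dist .23:',np.hypot(*d[:2]))
yax=-d/np.linalg.norm(d[:2]);yaw=np.arctan2(-yax[0],yax[1]);print('yaw',yaw)
print('crank r .058',np.hypot(*(P['crank']-P['hub'])[:2]),'knob r .058',np.hypot(*(P['knob']-P['tab'])[:2]),'mark .093',np.hypot(*(P['mark']-P['tab'])[:2]),'post .112',P['post']-P['tab'],np.hypot(*(P['post']-P['tab'])[:2]))
e=P['cRT']-P['cRB'];print('edge .24',np.hypot(*e[:2]),np.arctan2(e[1],e[0]))
x=np.array([np.cos(yaw),np.sin(yaw)]);y=np.array([-x[1],x[0]])
for n in P:
    w=(P[n]-(P['tab']+P['hub'])/2)[:2];print(n,w@x,w@y)
for n in('crank',):
    w=(P[n]-P['hub'])[:2];print('crank ang',np.arctan2(w[1],w[0]))
w=(P['mark']-P['tab'])[:2];print('mark ang',np.arctan2(w[1],w[0])); w=(P['knob']-P['tab'])[:2];print('knob',np.arctan2(w[1],w[0]))
E
```

```text
hub [ 0.5234 -0.0653  0.122 ]
crank [ 0.5319 -0.0095  0.19  ]
tab [0.574  0.1577 0.089 ]
knob [0.5872 0.2075 0.187 ]
mark [0.5989 0.2531 0.089 ]
post [0.4716 0.1825 0.086 ]
cRT [ 0.6126 -0.2038  0.02  ]
cRB [ 0.3797 -0.1485  0.02  ]
torch [ 0.4841 -0.2169  0.12  ]
jar [0.632  0.0072 0.06  ]
head [0.612  0.2316 0.305 ]
boltBL [0.4998 0.2755 0.02  ]
axis dist .23: 0.22860595831253047
yaw -0.22298414151915974
crank r .058 0.0563540321152583 knob r .058 0.05150812658305832 mark .093 0.09858616708126293 post .112 [-0.10239231  0.02478991 -0.003     ] 0.1053504829139293
edge .24 0.23936933517972897 -0.233014394900926
hub -5.4012814633061054e-17 -0.11430297915626526
crank -0.004022271570667988 -0.058092675233769334
tab -5.70094878294546e-17 0.11430297915626524
knob 0.0018621417275437341 0.165777434299403
mark 0.0032163225294157536 0.21283666684307345
post -0.10533932810584862 0.11583601679653956
cRT 0.11760581957088431 -0.22966999415136607
cRB -0.12175147471617277 -0.22726909932555825
torch -0.00480696166428692 -0.2708945696032209
jar 0.08986253642043895 -0.019652007846426435
head 0.02076120614265452 0.1947849027462976
boltBL -0.09840208825661775 0.21276974840673427
crank ang 1.4192479716307769
mark ang 1.3151819142089487
knob 1.311651918442605
```

Positions agree with the given sizes: axis spacing 0.2286 m (0.23 nominal), crank radius 0.056 m (0.058), bed edge 0.239 m (0.24). The mark is about 88° from indexer +x, so the stop should be about 0.73 turn anticlockwise. First I rise and turn the tool so that tool y is world +x and tool x is world +y.

drive_tool([
  {"translation": [0, 0, -0.25], "angular": [0, 0, -0.965], "gripper": 1},
  {"translation": [0, 0, -0.25], "angular": [0, 0, -0.965], "gripper": 1},
  {"translation": [0, 0, -0.25], "angular": [0, 0, -0.965], "gripper": 1},
  {"translation": [0, 0, -0.25], "angular": [0, 0, -0.965], "gripper": 1},
  {"translation": [0, 0, -0.25], "angular": [0, 0, -0.965], "gripper": 1},
  {"translation": [0, 0, 0], "angular": [0, 0, -0.965], "gripper": 1},
  {"translation": [0, 0, 0], "angular": [0, 0, -0.965], "gripper": 1},
  {"translation": [0, 0, 0], "angular": [0, 0, -0.965], "gripper": 1},
])

```text
t: 1.1
tool_pos: [0.2188, -0.5851, 0.2544]
tool_rot: [-2.361, -2.071, -0.001]
contact_force: [-0.6, 0.1, 0.4]
opening: 0.0856
grip_force: 0.0
```

drive_tool([
  {"translation": [0, 0, 0], "angular": [0, 0, -0.97], "gripper": 1},
  {"translation": [0.95, 0.5, 0], "angular": [0, 0, 0], "gripper": 1},
  {"translation": [0.95, 0.5, 0], "angular": [0, 0, 0], "gripper": 1},
  {"translation": [0.95, 0.5, 0], "angular": [0, 0, 0], "gripper": 1},
  {"translation": [0.95, 0.5, 0], "angular": [0, 0, 0], "gripper": 1},
  {"translation": [0.95, 0.5, 0], "angular": [0, 0, 0], "gripper": 1},
  {"translation": [0.95, 0.5, 0], "angular": [0, 0, 0], "gripper": 1},
  {"translation": [0.95, 0.5, 0], "angular": [0, 0, 0], "gripper": 1},
])

```text
t: 2.1
tool_pos: [0.3591, -0.3179, 0.2545]
tool_rot: [-2.221, -2.221, -0.0]
contact_force: [0.1, -1.1, 0.7]
opening: 0.085
grip_force: 0.0
```

drive_tool([
  {"translation": [0.95, 0.5, 0], "angular": [0, 0, 0], "gripper": 1},
  {"translation": [0.95, 0.5, 0], "angular": [0, 0, 0], "gripper": 1},
  {"translation": [0.95, 0.5, 0], "angular": [0, 0, 0], "gripper": 1},
  {"translation": [0.95, 0.5, 0], "angular": [0, 0, 0], "gripper": 1},
  {"translation": [0.95, 0.5, 0], "angular": [0, 0, 0], "gripper": 1},
  {"translation": [0.5, 0.5, 0], "angular": [0, 0, 0], "gripper": 1},
  {"translation": [0, 0.5, 0], "angular": [0, 0, 0], "gripper": 1},
  {"translation": [0, 0, 0], "angular": [0, 0, 0], "gripper": 1},
])

```text
t: 3.1
tool_pos: [0.4989, -0.1088, 0.2543]
tool_rot: [-2.219, -2.222, 0.001]
contact_force: [0.4, -0.2, 0.3]
opening: 0.0855
grip_force: 0.0
```

```bash
python3 - <<'E'
from h import *
import pickle
w=ctrl.get_image('wrist');pickle.dump(w,open('w1.pkl','wb'));save(w,'w1.png',None,1.5)
o=ctrl.get_obs();print(o['tool_pos'],o['tool_rot'],o['q'])
for X in [(.5234,-.0653,.122),(.531,-.0085,.19)]: print(np.array(proj(w,X))*1.5)
E
```

```text
[ 0.49838269 -0.10907682  0.25440206] [-2.21941732e+00 -2.22127454e+00  1.39106518e-03] [-3.61317320e-01 -2.49532284e-01  1.81277765e+00 -1.70999940e-04
  1.58012335e+00 -3.62155217e-01]
[423.95145516 205.54116045]
[453.85153679 103.1189034 ]
```

View pics/w1.png

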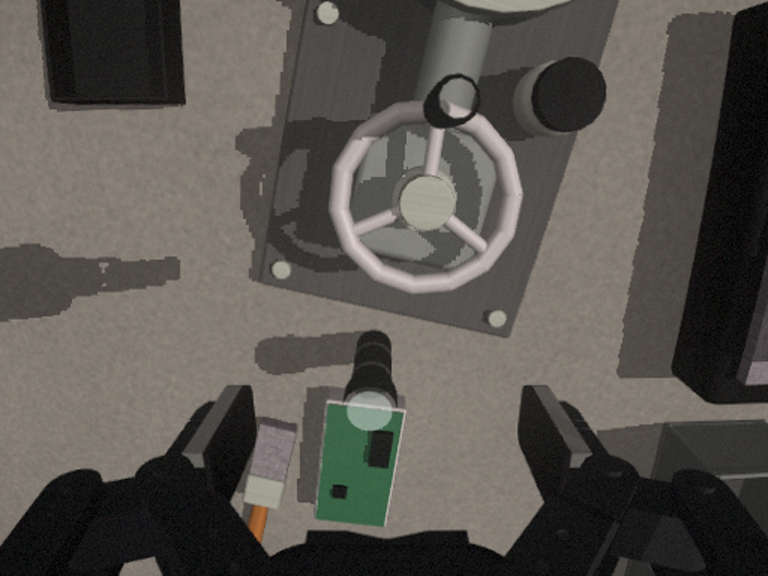

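The wrist view has the hub at (427,202) and the crank cap centre at (458,95) (×1.5 px), close to the predicted (424,205) and (454,103).

```bash
python3 - <<'E'
from h import *
import pickle
w=pickle.load(open('w1.pkl','rb'))
f=lambda u,v,z: atz(w,(u+.5)/1.5-.5,(v+.5)/1.5-.5,z)
h=f(427,202,.122);c=f(458,95,.19);r=f(425,197,.110);print(h,c,r,np.hypot(*(c-h)[:2]),np.arctan2(*(c-h)[1::-1]))
print('jar',f(570,93,.06))
E
```

```text
[ 0.52514048 -0.06286958  0.122     ] [ 0.53269748 -0.00474405  0.19      ] [ 0.52474373 -0.0609735   0.11      ] 0.05861471419800682 1.441509820644553
jar [0.63413837 0.01087182 0.06      ]
```

drive_tool([
  {"translation": [0.854, 0.282, 0], "angular": [0, 0, 0], "gripper": 1},
  {"translation": [0.854, 0.282, 0], "angular": [0, 0, 0], "gripper": 1},
  {"translation": [0.854, 0.282, 0], "angular": [0, 0, 0], "gripper": 1},
  {"translation": [0, 0, 0], "angular": [0, 0, 0], "gripper": 1},
  {"translation": [0, 0, 0.715], "angular": [0, 0, 0], "gripper": 1},
  {"translation": [0, 0, 0.715], "angular": [0, 0, 0], "gripper": 1},
  {"translation": [0, 0, 0.715], "angular": [0, 0, 0], "gripper": 1},
  {"translation": [0, 0, 0.715], "angular": [0, 0, 0], "gripper": 1},
])

```text
t: 4.15
tool_pos: [0.5317, -0.0083, 0.1398]
tool_rot: [2.223, 2.22, -0.001]
contact_force: [-0.8, -0.7, -1.1]
opening: 0.0855
grip_force: 0.0
```

drive_tool([
  {"translation": [0, 0, 0], "angular": [0, 0, 0], "gripper": 0},
  {"translation": [0, 0, 0], "angular": [0, 0, 0], "gripper": 0},
  {"translation": [0, 0, 0], "angular": [0, 0, 0], "gripper": 0},
  {"translation": [0, 0, 0], "angular": [0, 0, 0], "gripper": 0},
  {"translation": [0, 0, 0], "angular": [0, 0, 0], "gripper": 0},
  {"translation": [0, 0, 0], "angular": [0, 0, 0], "gripper": 0},
], force=25)

```text
t: 4.9
tool_pos: [0.5335, -0.0072, 0.1426]
tool_rot: [2.219, 2.22, 0.002]
contact_force: [-1.8, -0.6, 6.6]
opening: 0.0227
grip_force: 25.7
```

```bash
python3 - <<'E'
import numpy as np
H=np.array([.5245,-.0638]);a0=1.43
# ccw 20deg rows: tool x=world dy, tool y=world dx, in units of 4cm
for s,n,a in((20,13,a0),):
    for i in range(n):
        A=a+np.radians(s)*i;B=A+np.radians(s)
        d=.058*np.array([np.cos(B)-np.cos(A),np.sin(B)-np.sin(A)])/.04
        print(i,[round(d[1],3),round(d[0],3),0], (H+.058*np.array([np.cos(B),np.sin(B)])).round(4))
E
```

```text
0 [np.float64(-0.017), np.float64(-0.503), 0] [ 0.5125 -0.0071]
1 [np.float64(-0.188), np.float64(-0.467), 0] [ 0.4938 -0.0146]
2 [np.float64(-0.337), np.float64(-0.375), 0] [ 0.4788 -0.028 ]
3 [np.float64(-0.444), np.float64(-0.237), 0] [ 0.4694 -0.0458]
4 [np.float64(-0.499), np.float64(-0.071), 0] [ 0.4665 -0.0658]
5 [np.float64(-0.493), np.float64(0.104), 0] [ 0.4707 -0.0855]
6 [np.float64(-0.427), np.float64(0.266), 0] [ 0.4814 -0.1026]
7 [np.float64(-0.31), np.float64(0.396), 0] [ 0.4972 -0.115 ]
8 [np.float64(-0.156), np.float64(0.479), 0] [ 0.5164 -0.1212]
9 [np.float64(0.017), np.float64(0.503), 0] [ 0.5365 -0.1205]
10 [np.float64(0.188), np.float64(0.467), 0] [ 0.5552 -0.113 ]
11 [np.float64(0.337), np.float64(0.375), 0] [ 0.5702 -0.0996]
12 [np.float64(0.444), np.float64(0.237), 0] [ 0.5796 -0.0818]
```

Gripped (opening 22.7 mm on a 24 mm sleeve). Winding anticlockwise.

drive_tool([
  {"translation": [-0.017, -0.503, 0], "angular": [0, 0, 0], "gripper": 0},
  {"translation": [-0.188, -0.467, 0], "angular": [0, 0, 0], "gripper": 0},
  {"translation": [-0.337, -0.375, 0], "angular": [0, 0, 0], "gripper": 0},
  {"translation": [-0.444, -0.237, 0], "angular": [0, 0, 0], "gripper": 0},
])

```text
t: 5.4
tool_pos: [0.4695, -0.0449, 0.1426]
tool_rot: [-2.219, -2.223, -0.006]
contact_force: [0.9, 4.3, 4.9]
opening: 0.0229
grip_force: 26.4
```

drive_tool([
  {"translation": [-0.499, -0.071, 0], "angular": [0, 0, 0], "gripper": 0},
  {"translation": [-0.493, 0.104, 0], "angular": [0, 0, 0], "gripper": 0},
  {"translation": [-0.427, 0.266, 0], "angular": [0, 0, 0], "gripper": 0},
  {"translation": [-0.31, 0.396, 0], "angular": [0, 0, 0], "gripper": 0},
  {"translation": [-0.156, 0.479, 0], "angular": [0, 0, 0], "gripper": 0},
  {"translation": [0.017, 0.503, 0], "angular": [0, 0, 0], "gripper": 0},
])

```text
t: 6.15
tool_pos: [0.5371, -0.1213, 0.1426]
tool_rot: [2.222, 2.221, 0.001]
contact_force: [-5.5, 5.6, 9.1]
opening: 0.0226
grip_force: 26.8
```

```bash
python3 - <<'E'
from h import *
o=ctrl.get_obs();print(o['tool_pos'],o['contact_force'])
a=1.43+np.radians(200)
for i in range(18):
    A=a+np.radians(5)*i;B=A+np.radians(5)
    d=.058*np.array([np.cos(B)-np.cos(A),np.sin(B)-np.sin(A)])/.04
    print(205+5*i,round(d[1],3),round(d[0],3))
E
```

```text
[ 0.53714066 -0.12130552  0.14256783] [-5.48970064  5.5644482   9.12814755]
205 0.032 0.123
210 0.042 0.119
215 0.052 0.115
220 0.062 0.11
225 0.072 0.104
230 0.08 0.098
235 0.089 0.09
240 0.096 0.082
245 0.103 0.074
250 0.109 0.064
255 0.114 0.055
260 0.118 0.044
265 0.122 0.034
270 0.124 0.023
275 0.126 0.012
280 0.126 0.001
285 0.126 -0.01
290 0.125 -0.021
```

drive_tool([
  {"translation": [0.074, 0.242, 0], "angular": [0, 0, 0], "gripper": 0},
  {"translation": [0.114, 0.225, 0], "angular": [0, 0, 0], "gripper": 0},
  {"translation": [0.152, 0.202, 0], "angular": [0, 0, 0], "gripper": 0},
  {"translation": [0.185, 0.172, 0], "angular": [0, 0, 0], "gripper": 0},
  {"translation": [0.103, 0.074, 0], "angular": [0, 0, 0], "gripper": 0},
])

```text
t: 6.78
tool_pos: [0.5732, -0.0957, 0.1426]
tool_rot: [2.22, 2.222, -0.001]
contact_force: [-5.1, -0.8, 7.9]
opening: 0.0228
grip_force: 26.6
```

drive_tool([
  {"translation": [0.109, 0.064, 0], "angular": [0, 0, 0], "gripper": 0},
  {"translation": [0.114, 0.055, 0], "angular": [0, 0, 0], "gripper": 0},
])

```text
t: 7.02
tool_pos: [0.5777, -0.0872, 0.1426]
tool_rot: [2.22, 2.222, -0.002]
contact_force: [-5.5, -0.4, 8.4]
opening: 0.0227
grip_force: 26.6
```

drive_tool([
  {"translation": [0.118, 0.044, 0], "angular": [0, 0, 0], "gripper": 0},
  {"translation": [0, 0, 0], "angular": [0, 0, 0], "gripper": 0},
])

```text
t: 7.28
tool_pos: [0.5796, -0.082, 0.1426]
tool_rot: [2.22, 2.222, -0.0]
contact_force: [-4.2, 0.7, 7.7]
opening: 0.0227
grip_force: 26.6
```

drive_tool([
  {"translation": [0.122, 0.034, 0], "angular": [0, 0, 0], "gripper": 0},
  {"translation": [0, 0, 0], "angular": [0, 0, 0], "gripper": 0},
])

```text
t: 7.52
tool_pos: [0.5808, -0.0777, 0.1426]
tool_rot: [2.22, 2.222, -0.002]
contact_force: [-5.2, -0.6, 8.0]
opening: 0.0226
grip_force: 26.6
```

drive_tool([
  {"translation": [0.124, 0.023, 0], "angular": [0, 0, 0], "gripper": 0},
  {"translation": [0, 0, 0], "angular": [0, 0, 0], "gripper": 0},
])

```text
t: 7.78
tool_pos: [0.5809, -0.0773, 0.1426]
tool_rot: [2.217, 2.217, -0.015]
contact_force: [-8.5, -13.9, 7.0]
opening: 0.0229
grip_force: 26.6
```

drive_tool([
  {"translation": [0.126, 0.012, 0], "angular": [0, 0, 0], "gripper": 0},
  {"translation": [0, 0, 0], "angular": [0, 0, 0], "gripper": 0},
])

```text
t: 8.02
tool_pos: [0.5809, -0.0768, 0.1426]
tool_rot: [2.215, 2.212, -0.026]
contact_force: [-9.0, -26.4, 6.7]
opening: 0.0227
grip_force: 26.6
```

The stop is felt: y stays at −0.0775 while the force rises 14 then 26 N. Now two turns clockwise: back off 9.5°, then 36 × 20°.

```bash
python3 - <<'E'
import numpy as np
def row(A,B):
    A,B=np.radians(A)+1.43,np.radians(B)+1.43
    d=.058*np.array([np.cos(B)-np.cos(A),np.sin(B)-np.sin(A)])/.04
    return '[%.3f, %.3f, 0]'%(d[1],d[0])
print(row(275,265.5))
for i in range(18):print(i,row(265.5-20*i,245.5-20*i))
E
```

```text
[-0.238, -0.033, 0]
0 [-0.465, -0.193, 0]
1 [-0.371, -0.341, 0]
2 [-0.232, -0.447, 0]
3 [-0.065, -0.499, 0]
4 [0.110, -0.492, 0]
5 [0.271, -0.424, 0]
6 [0.400, -0.306, 0]
7 [0.480, -0.151, 0]
8 [0.503, 0.023, 0]
9 [0.465, 0.193, 0]
10 [0.371, 0.341, 0]
11 [0.232, 0.447, 0]
12 [0.065, 0.499, 0]
13 [-0.110, 0.492, 0]
14 [-0.271, 0.424, 0]
15 [-0.400, 0.306, 0]
16 [-0.480, 0.151, 0]
17 [-0.503, -0.023, 0]
```

drive_tool([
  {"translation": [-0.238, -0.033, 0], "angular": [0, 0, 0], "gripper": 0},
  {"translation": [-0.465, -0.193, 0], "angular": [0, 0, 0], "gripper": 0},
  {"translation": [-0.371, -0.341, 0], "angular": [0, 0, 0], "gripper": 0},
  {"translation": [-0.232, -0.447, 0], "angular": [0, 0, 0], "gripper": 0},
])

```text
t: 8.52
tool_pos: [0.5433, -0.1193, 0.1426]
tool_rot: [2.219, 2.22, 0.007]
contact_force: [2.1, 5.4, 6.5]
opening: 0.0227
grip_force: 26.6
```

drive_tool([
  {"translation": [-0.065, -0.499, 0], "angular": [0, 0, 0], "gripper": 0},
  {"translation": [0.11, -0.492, 0], "angular": [0, 0, 0], "gripper": 0},
  {"translation": [0.271, -0.424, 0], "angular": [0, 0, 0], "gripper": 0},
  {"translation": [0.4, -0.306, 0], "angular": [0, 0, 0], "gripper": 0},
  {"translation": [0.48, -0.151, 0], "angular": [0, 0, 0], "gripper": 0},
  {"translation": [0.503, 0.023, 0], "angular": [0, 0, 0], "gripper": 0},
])

```text
t: 9.28
tool_pos: [0.4673, -0.0524, 0.1426]
tool_rot: [2.22, 2.22, -0.004]
contact_force: [-0.5, -3.9, 5.2]
opening: 0.0225
grip_force: 26.5
```

drive_tool([
  {"translation": [0.465, 0.193, 0], "angular": [0, 0, 0], "gripper": 0},
  {"translation": [0.371, 0.341, 0], "angular": [0, 0, 0], "gripper": 0},
  {"translation": [0.232, 0.447, 0], "angular": [0, 0, 0], "gripper": 0},
  {"translation": [0.065, 0.499, 0], "angular": [0, 0, 0], "gripper": 0},
  {"translation": [-0.11, 0.492, 0], "angular": [0, 0, 0], "gripper": 0},
  {"translation": [-0.271, 0.424, 0], "angular": [0, 0, 0], "gripper": 0},
  {"translation": [-0.4, 0.306, 0], "angular": [0, 0, 0], "gripper": 0},
  {"translation": [-0.48, 0.151, 0], "angular": [0, 0, 0], "gripper": 0},
])

```text
t: 10.28
tool_pos: [0.5819, -0.0563, 0.1426]
tool_rot: [-2.219, -2.222, 0.0]
contact_force: [-10.1, 3.3, 11.1]
opening: 0.023
grip_force: 27.1
```

drive_tool([
  {"translation": [-0.503, -0.023, 0], "angular": [0, 0, 0], "gripper": 0},
  {"translation": [-0.465, -0.193, 0], "angular": [0, 0, 0], "gripper": 0},
  {"translation": [-0.371, -0.341, 0], "angular": [0, 0, 0], "gripper": 0},
  {"translation": [-0.232, -0.447, 0], "angular": [0, 0, 0], "gripper": 0},
  {"translation": [-0.065, -0.499, 0], "angular": [0, 0, 0], "gripper": 0},
  {"translation": [0.11, -0.492, 0], "angular": [0, 0, 0], "gripper": 0},
  {"translation": [0.271, -0.424, 0], "angular": [0, 0, 0], "gripper": 0},
  {"translation": [0.4, -0.306, 0], "angular": [0, 0, 0], "gripper": 0},
])

```text
t: 11.28
tool_pos: [0.4734, -0.0926, 0.1426]
tool_rot: [2.218, 2.217, -0.002]
contact_force: [2.0, -3.0, 4.2]
opening: 0.0227
grip_force: 26.4
```

drive_tool([
  {"translation": [0.48, -0.151, 0], "angular": [0, 0, 0], "gripper": 0},
  {"translation": [0.503, 0.023, 0], "angular": [0, 0, 0], "gripper": 0},
  {"translation": [0.465, 0.193, 0], "angular": [0, 0, 0], "gripper": 0},
  {"translation": [0.371, 0.341, 0], "angular": [0, 0, 0], "gripper": 0},
  {"translation": [0.232, 0.447, 0], "angular": [0, 0, 0], "gripper": 0},
  {"translation": [0.065, 0.499, 0], "angular": [0, 0, 0], "gripper": 0},
  {"translation": [-0.11, 0.492, 0], "angular": [0, 0, 0], "gripper": 0},
  {"translation": [-0.271, 0.424, 0], "angular": [0, 0, 0], "gripper": 0},
])

```text
t: 12.28
tool_pos: [0.5639, -0.0216, 0.1426]
tool_rot: [2.22, 2.223, -0.003]
contact_force: [-8.0, -4.1, 11.0]
opening: 0.0222
grip_force: 27.1
```

drive_tool([
  {"translation": [-0.4, 0.306, 0], "angular": [0, 0, 0], "gripper": 0},
  {"translation": [-0.48, 0.151, 0], "angular": [0, 0, 0], "gripper": 0},
  {"translation": [-0.503, -0.023, 0], "angular": [0, 0, 0], "gripper": 0},
  {"translation": [0, 0, 0], "angular": [0, 0, 0], "gripper": 0},
])

```text
t: 12.78
tool_pos: [0.5807, -0.0779, 0.1426]
tool_rot: [-2.222, -2.221, 0.002]
contact_force: [-5.3, -1.2, 9.3]
opening: 0.0228
grip_force: 26.8
```

```bash
python3 - <<'E'
from h import *
import pickle
a=ctrl.get_image('top');b=ctrl.get_image('scene');pickle.dump((a,b),open('i2.pkl','wb'))
save(a,'top2.png',(120,145,300,260),4.4)
print(ctrl.get_obs())
E
```

```text
{'t': 12.875, 'q': array([-2.58905016e-01,  7.12623573e-03,  1.76564474e+00, -1.30124417e-03,
        1.36920145e+00, -2.58635567e-01]), 'dq': array([ 0.0060457 , -0.00420871,  0.00145959, -0.00198447, -0.00281499,
        0.0012458 ]), 'effort': array([ 1.02360819e+00, -3.14372492e+01, -3.32949901e+01,  7.32029211e-01,
       -1.33291483e+00, -5.44823488e-04]), 'tool_pos': array([ 0.5807522 , -0.07745677,  0.14258628]), 'tool_rot': array([ 2.22122968e+00,  2.22121046e+00, -2.03082276e-03]), 'contact_force': array([-5.38961269, -0.99929814,  9.75822909]), 'wrist_torque': array([-0.26529057,  0.90697304,  0.02133309]), 'grip_force': 26.805306364922217, 'opening': 0.022891952941658484}
```

View pics/top2.png

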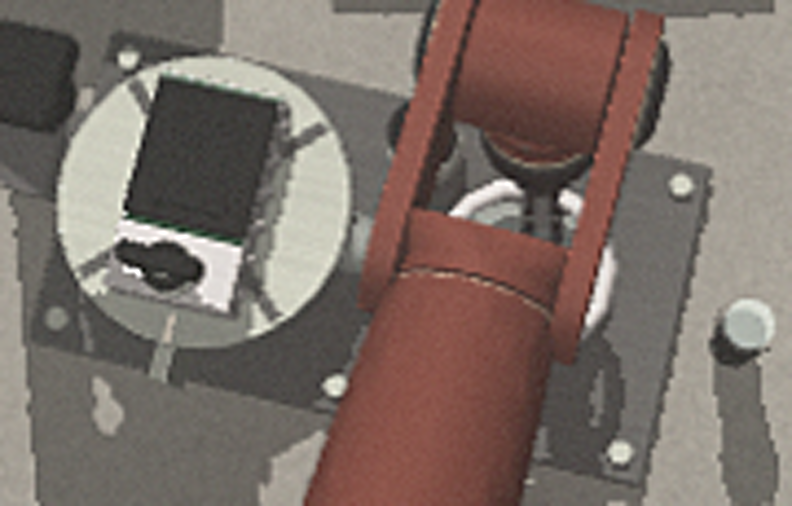

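Indexed: the TCP is back at the stop-contact point (0.5807, −0.0779). In the top crop the module's knob end faces the post at (170,320), and the bar lies across from (118,250) to (203,270). Letting go, lifting and moving toward the knob.

drive_tool([
  {"translation": [0, 0, 0], "angular": [0, 0, 0], "gripper": 1},
  {"translation": [0, 0, 0], "angular": [0, 0, 0], "gripper": 1},
  {"translation": [0, 0, 0], "angular": [0, 0, 0], "gripper": 1},
  {"translation": [0, 0, 0], "angular": [0, 0, 0], "gripper": 1},
  {"translation": [0, 0, -0.5], "angular": [0, 0, 0], "gripper": 1},
  {"translation": [0, 0, -0.9], "angular": [0, 0, 0], "gripper": 1},
  {"translation": [0, 0, -0.9], "angular": [0, 0, 0], "gripper": 1},
  {"translation": [0, 0, -0.7], "angular": [0, 0, 0], "gripper": 1},
])

```text
t: 13.88
tool_pos: [0.5816, -0.077, 0.2646]
tool_rot: [2.219, 2.22, 0.003]
contact_force: [0.3, -0.4, 0.1]
opening: 0.0856
grip_force: 0.0
```

drive_tool([
  {"translation": [0.9, -0.4, 0], "angular": [0, 0, 0], "gripper": 1},
  {"translation": [0.9, -0.4, 0], "angular": [0, 0, 0], "gripper": 1},
  {"translation": [0.9, -0.4, 0], "angular": [0, 0, 0], "gripper": 1},
  {"translation": [0.9, -0.4, 0], "angular": [0, 0, 0], "gripper": 1},
  {"translation": [0, 0, 0], "angular": [0, 0, 0.8], "gripper": 1},
  {"translation": [0, 0, 0], "angular": [0, 0, 0.83], "gripper": 1},
  {"translation": [0, 0, 0], "angular": [0, 0, 0], "gripper": 1},
])

```text
t: 14.75
tool_pos: [0.5172, 0.0673, 0.2624]
tool_rot: [2.456, 1.956, 0.003]
contact_force: [-0.5, 0.4, -0.8]
opening: 0.0853
grip_force: 0.0
```

```bash
python3 - <<'E'
from h import *
import pickle
w=ctrl.get_image('wrist');pickle.dump(w,open('w2.pkl','wb'));save(w,'w2.png',None,1.5)
o=ctrl.get_obs();print(o['t'],o['tool_pos'],Ro.from_rotvec(o['tool_rot']).as_matrix().round(3),o['q'],o['contact_force'])
for X in [(.5185,.172,.187),(.575,.159,.137)]: print(np.array(proj(w,X))*1.5)
E
```

```text
14.8 [0.51714988 0.06717802 0.26206414] [[ 0.223  0.975  0.002]
 [ 0.975 -0.223  0.   ]
 [ 0.     0.002 -1.   ]] [-1.36159429e-02 -2.26426742e-01  1.78093292e+00  4.27355156e-05
  1.58533708e+00  2.11613633e-01] [0.03055773 0.67253059 0.896322  ]
[340.41861801 100.58836472]
[445.35081738 108.3293287 ]
```

View pics/w2.png

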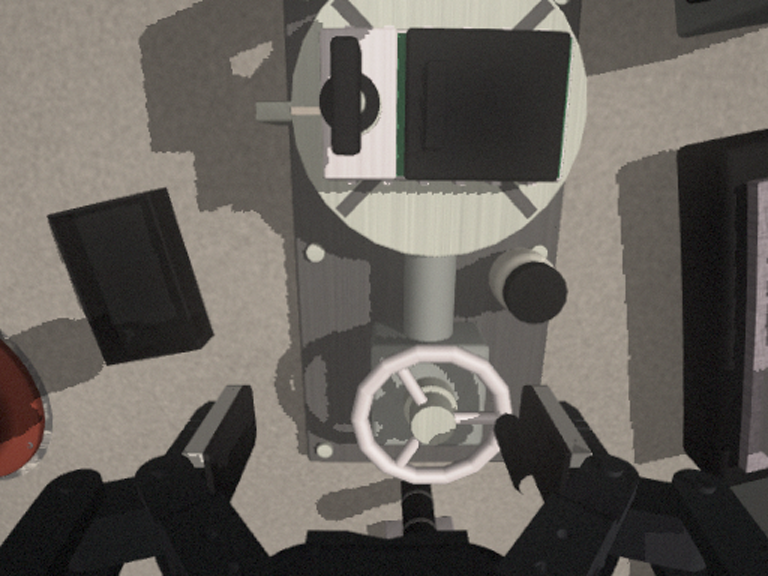

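The bar spans (329–362, 36–155) with its centre at (345.5,96), aligned with the tool, and the mark at (305,110) meets the post. Computing the shift.

```bash
python3 - <<'E'
from h import *
import pickle
w=pickle.load(open('w2.pkl','rb'))
f=lambda u,v,z: atz(w,(u+.5)/1.5-.5,(v+.5)/1.5-.5,z)
k=f(345.5,96,.187);print(k,np.linalg.norm(f(345,36,.187)-f(345,155,.187)),'post',f(258,111,.086),'disc',f(439,105,.089))
o=ctrl.get_obs();R=Ro.from_rotvec(o['tool_rot']).as_matrix()
for K in(k,(.5185,.172,.187),(.519,.1735,.187)):
    d=R.T@(np.array([K[0],K[1],.155])-o['tool_pos']);print(d/.04)
E
```

```text
[0.52137371 0.17364335 0.187     ] 0.05552382032736164 post [0.45336402 0.18954287 0.086     ] disc [0.57745366 0.16431351 0.089     ]
[ 2.61689567 -0.49604677  2.67683461]
[ 2.56080489 -0.55689965  2.67670812]
[ 2.60014936 -0.55309024  2.6767307 ]
```

drive_tool([
  {"translation": [0.87, -0.17, 0], "angular": [0, 0, 0], "gripper": 1},
  {"translation": [0.87, -0.17, 0], "angular": [0, 0, 0], "gripper": 1},
  {"translation": [0.86, -0.17, 0], "angular": [0, 0, 0], "gripper": 1},
  {"translation": [0, 0, 0], "angular": [0, 0, 0], "gripper": 1},
  {"translation": [0, 0, 0.85], "angular": [0, 0, 0], "gripper": 1},
  {"translation": [0, 0, 0.85], "angular": [0, 0, 0], "gripper": 1},
  {"translation": [0, 0, 0.85], "angular": [0, 0, 0], "gripper": 1},
  {"translation": [0, 0, 0], "angular": [0, 0, 0], "gripper": 1},
])

```text
t: 15.8
tool_pos: [0.5183, 0.1717, 0.1557]
tool_rot: [-2.457, -1.953, 0.009]
contact_force: [-0.9, 0.2, -0.3]
opening: 0.0856
grip_force: 0.0
```

drive_tool([
  {"translation": [0, 0, 0], "angular": [0, 0, 0], "gripper": 0},
  {"translation": [0, 0, 0], "angular": [0, 0, 0], "gripper": 0},
  {"translation": [0, 0, 0], "angular": [0, 0, 0], "gripper": 0},
  {"translation": [0, 0, 0], "angular": [0, 0, 0], "gripper": 0},
  {"translation": [0, 0, 0], "angular": [0, 0, 0], "gripper": 0},
  {"translation": [0, 0, 0], "angular": [0, 0, 0], "gripper": 0},
  {"translation": [0, 0, 0], "angular": [0, 0, 0], "gripper": 0},
], force=35)

```text
t: 16.68
tool_pos: [0.5203, 0.1733, 0.1597]
tool_rot: [-2.459, -1.955, -0.0]
contact_force: [-3.2, -0.5, 5.3]
opening: 0.0115
grip_force: 34.4
```

drive_tool([
  {"translation": [0, 0, 0], "angular": [0, 0, 0.8], "gripper": 0},
  {"translation": [0, 0, 0], "angular": [0, 0, 0.8], "gripper": 0},
  {"translation": [0, 0, 0], "angular": [0, 0, 0.8], "gripper": 0},
  {"translation": [0, 0, 0], "angular": [0, 0, 0.8], "gripper": 0},
  {"translation": [0, 0, 0], "angular": [0, 0, 0.8], "gripper": 0},
  {"translation": [0, 0, 0], "angular": [0, 0, 0.8], "gripper": 0},
  {"translation": [0, 0, 0], "angular": [0, 0, 0.8], "gripper": 0},
])

```text
t: 17.55
tool_pos: [0.5205, 0.1732, 0.1597]
tool_rot: [3.02, 0.866, 0.001]
contact_force: [-3.6, -0.7, 5.2]
opening: 0.0117
grip_force: 34.2
```

drive_tool([
  {"translation": [0, 0, 0], "angular": [0, 0, 0.8], "gripper": 0},
  {"translation": [0, 0, 0], "angular": [0, 0, 0.8], "gripper": 0},
  {"translation": [0, 0, 0], "angular": [0, 0, 0.8], "gripper": 0},
  {"translation": [0, 0, 0], "angular": [0, 0, 0.8], "gripper": 0},
  {"translation": [0, 0, 0], "angular": [0, 0, 0.8], "gripper": 0},
  {"translation": [0, 0, 0], "angular": [0, 0, 0.8], "gripper": 0},
  {"translation": [0, 0, 0], "angular": [0, 0, 0.7], "gripper": 0},
  {"translation": [0, 0, 0], "angular": [0, 0, 0], "gripper": 0},
])

```text
t: 18.55
tool_pos: [0.5206, 0.1729, 0.1596]
tool_rot: [3.124, -0.324, 0.001]
contact_force: [-2.8, -1.6, 5.7]
opening: 0.011
grip_force: 34.3
```

```bash
python3 - <<'E'
from h import *
o=ctrl.get_obs();print(o['tool_pos'],Ro.from_rotvec(o['tool_rot']).as_matrix().round(3),o['q'],o['wrist_torque'],o['contact_force'])
E
```

```text
[0.52059865 0.17285703 0.15962668] [[ 0.979 -0.205  0.001]
 [-0.205 -0.979 -0.001]
 [ 0.001  0.001 -1.   ]] [ 1.85304145e-01 -9.78781145e-02  1.83786725e+00 -7.30739547e-04
  1.40119055e+00  1.96277528e+00] [-0.14893359  0.51189916  0.03231749] [-2.82908276 -1.57519574  5.66649031]
```

drive_tool([
  {"translation": [0, 0, 0], "angular": [0, 0, 0.4], "gripper": 0},
  {"translation": [0, 0, 0], "angular": [0, 0, 0.4], "gripper": 0},
  {"translation": [0, 0, 0], "angular": [0, 0, 0], "gripper": 0},
])

```text
t: 18.92
tool_pos: [0.5206, 0.1729, 0.1597]
tool_rot: [3.102, -0.495, 0.001]
contact_force: [-3.2, -0.9, 5.2]
opening: 0.0118
grip_force: 35.8
```

```bash
python3 - <<'E'
from h import *
o=ctrl.get_obs();R=Ro.from_rotvec(o['tool_rot']).as_matrix();print(o['tool_pos'],np.arctan2(R[1,0],R[0,0]),o['wrist_torque'],o['contact_force'],o['opening'])
E
```

```text
[0.52061542 0.17287202 0.15966453] -0.3167804566835447 [-0.1790668   0.44975725  0.4501206 ] [-3.15049682 -0.85282454  5.20592243] 0.011766382894164665
```

The wrist torque has risen to 0.45 N m, so the latch is at its stop. Releasing and retreating.

drive_tool([
  {"translation": [0, 0, 0], "angular": [0, 0, 0], "gripper": 1},
  {"translation": [0, 0, 0], "angular": [0, 0, 0], "gripper": 1},
  {"translation": [0, 0, 0], "angular": [0, 0, 0], "gripper": 1},
  {"translation": [0, 0, 0], "angular": [0, 0, 0], "gripper": 1},
  {"translation": [0, 0, -0.7], "angular": [0, 0, 0], "gripper": 1},
  {"translation": [0, 0, -0.9], "angular": [0, 0, 0], "gripper": 1},
  {"translation": [0, 0, -0.9], "angular": [0, 0, 0], "gripper": 1},
  {"translation": [0, 0, 0], "angular": [0, 0, 0], "gripper": 1},
])

```text
t: 19.92
tool_pos: [0.5223, 0.1735, 0.2629]
tool_rot: [-3.099, 0.497, -0.011]
contact_force: [0.1, 0.1, -0.5]
opening: 0.0854
grip_force: 0.0
```

drive_tool([
  {"translation": [-0.5, 0.8, 0], "angular": [0, 0, 0], "gripper": 1},
  {"translation": [-0.5, 0.8, 0], "angular": [0, 0, 0], "gripper": 1},
  {"translation": [-0.5, 0.8, 0], "angular": [0, 0, 0], "gripper": 1},
  {"translation": [-0.5, 0.8, 0], "angular": [0, 0, 0], "gripper": 1},
  {"translation": [-0.5, 0.9, 0], "angular": [0, 0, 0], "gripper": 1},
  {"translation": [0, 0.9, 0], "angular": [0, 0, 0], "gripper": 1},
  {"translation": [0, 0.9, 0], "angular": [0, 0, 0], "gripper": 1},
  {"translation": [0, 0, 0], "angular": [0, 0, 0], "gripper": 1},
])

```text
t: 20.92
tool_pos: [0.3509, -0.0211, 0.2575]
tool_rot: [-3.101, 0.504, 0.002]
contact_force: [1.7, 0.6, -0.8]
opening: 0.0855
grip_force: 0.0
```

```bash
python3 - <<'E'
from h import *
a=ctrl.get_image('top');save(a,'top3.png',(120,145,300,260),4.4);print(ctrl.get_obs())
E
```

```text
{'t': 20.975, 'q': array([-2.70348506e-01, -6.95209937e-01,  2.11380369e+00,  4.63577238e-04,
        1.72413782e+00,  1.62102720e+00]), 'dq': array([ 3.98657573e-02,  1.36623065e-02, -1.29575658e-02,  3.33245221e-03,
       -3.03514869e-05,  1.41101690e-03]), 'effort': array([-9.27247256e-01, -1.04152769e+01, -3.81886053e+01, -7.36291939e-02,
        1.52954855e-02, -4.54052060e-02]), 'tool_pos': array([ 0.3512449 , -0.02019967,  0.2576177 ]), 'tool_rot': array([-3.10076503e+00,  5.01209244e-01,  1.69880829e-03]), 'contact_force': array([-0.73067722,  0.288727  , -0.22998216]), 'wrist_torque': array([ 0.05516183,  0.00529983, -0.00791071]), 'grip_force': 0.0, 'opening': 0.08561659709701239}
```

View pics/top3.png

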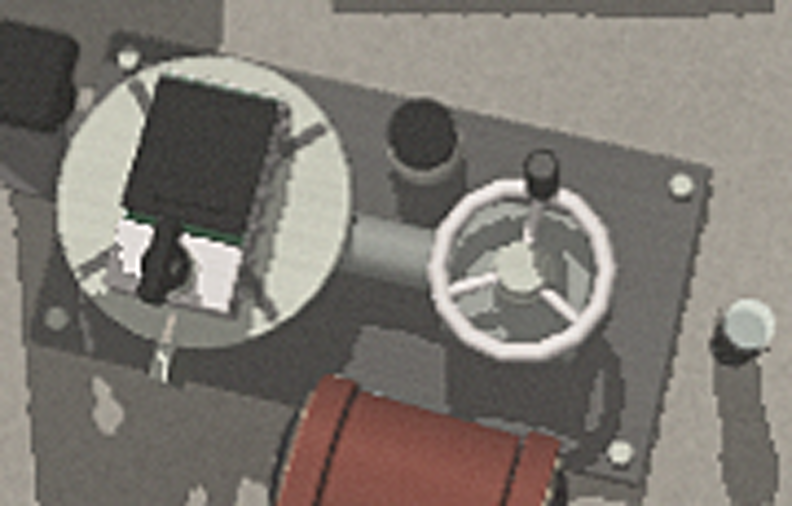

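The bar now runs along the module, (150,300) to (180,220). The mark still faces the post at (168,330), the jar (423,133) and torch (747,325) have not moved, and the robot is clear. Handing in.

```bash
python3 -c "
from station import ctrl
print(ctrl.finish_job())"
```

```text
the job is handed in; nothing more can be done
None
```

I wound the handwheel back to its stop, turned it two full turns clockwise so the mark faces the pointer post, turned the latch knob to its released stop and let go of everything. The job was handed in at about 21 s; the judging result was not shown. The torch and jar had not moved in the last picture; the spare module was out of that crop, and the arm did not go near it.

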